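Pass a heat sink through the dust lock of a clean box

ROBOT

A 6-joint arm with a two-finger parallel gripper is mounted at the origin on a cart in front of the work surface, level with it; the furniture and walls round the work are solid. World frame = base frame: x ahead of the robot, y to its left, z up, the work surface at z = 0. Lengths are in m, angles in rad, forces in N, time in s.
With the tool pointing down it reaches from about 0.225 to 0.875 m from the base axis. Payload 3.4 kg.
Tool frame: the origin (TCP) lies on the centre line of the jaws, within the pads' length; the fingertips stand 17 mm ahead of it and the grasp point (between the pads) lies 2 mm behind it (nose_length is the distance from the TCP to the fingertips, in m); z points along the fingers, y is the line along which they close (so a half turn about z gives the same grasp; the last joint's range is limited). The gripper opens to 85 mm and grips with 20 to 120 N. Pads are 22 mm wide; open, the fingers measure 114 mm over their backs; the gripper's body (76 mm by 85 mm) begins 54 mm behind the grasp point. The pads swing forward as they close: fully open they stand 13 mm farther back than shut.
Start: joints at [-1.231, 0.276, 1.505, -0, 1.361, -0.121], TCP at [0.256, -0.515, 0.248] pointing down, gripper open.
Joint ranges: [-2.89, 2.89], [-0.75, 2.08], [0.22, 2.7], [-1.18, 4.32], [0.11, 2.71], [-2.7, 2.7]. Speed limits (rad/s): [2.57, 2.57, 3.14, 3.14, 3.14, 3.14].

INTERFACE

Orientations are given as a unit quaternion [w, x, y, z].
In Python, from rig import get_state, get_image, sign_off, find_in, place_of, nose_length gives the robot as it stands.
- The arm moves only by the tool apply_moves, never from a script. Its argument "deltas" is one flat list of numbers, 5 for each row, row after row: the finger opening in mm, from 0 to 85.4, then the shift along the tool's x, y, z in mm, then the turn about the tool's z in degrees. A call has 1 to 12 rows; each row is the pose to reach, as a shift and turn from the pose commanded when the call began, along the tool's axes at that moment; what a row does not reach only later rows make up. A row lasts 1/12 s, in which the tool goes at most 41.7 mm and 7.16 degrees, less where a joint would pass 70% of its speed; a pose out of reach is approached as far as the arm can. A call with a gripper value outside its range is refused whole. The fingers move at their own pace and stop on an object; "squeeze" is the grip in N (left out, the last holds). Time passes only in rows, so rows that repeat a pose let the fingers close. It gives the time, the measured TCP pose, the force, the opening and the grip force at its end, in the units of the state.
- get_state(): the state, without advancing time (a new reading comes with each control period).
- get_image(name): name is "scene" or "side" or "wrist"; returns a dict with "frame" (400x640x3 uint8, red, green, blue), "K" (3x3 intrinsics, pixels), "position" and "orientation" of the camera in the world. Camera axes: x right, y down, z forward; pixel columns grow to the right and rows downward; lengths in m; the calibration is good to about 2 mm. A picture is of the moment at which its call begins. There is no depth.
- sign_off(): hands the job in; it is judged then, once.
Trained networks look in a picture, given as the dict that the camera call returned (one of the last four; its "shot" number tells which), for a name from the list of things; names that differ only in an ending like _2 or _b are one class to them, and where a whole thing is asked for, a point or a joint stands for the part that bears it (a point fixed in the world has none). Each returns a list of dicts, best first, with "score" (0 to 1); they miss things now and then, are a little off and sometimes report something else, mostly with a low value. They report only what shows in the picture. A call takes as long as a camera call.
- find_in(query, picture): "point" ([column, row] in pixels, amid what is visible of it).
- place_of(query, picture): "point" ([column, row] in pixels: a listed point, or the origin of a listed thing).
The state is a dict: "clock": time; "qpos": joint angles; "qd": joint speeds; "effort": joint torques, N m; "position": TCP position; "ee_rot": TCP orientation; "contact_force": force on the tool from outside, world axes, zero at the start; "moment": the same for the moment, N m; "width": finger opening in m; "gripper_force": force on a finger pad.
Only numpy, scipy, OpenCV 4.12 (cv2) and the standard library are available. Lean on these libraries where they do the work, as an engineer would, in place of code of your own. Each camera call takes 0.05 s, during which the arm holds its last target. There are 200 camera calls.

TASK

Pass the black heat sink into the clean box through its two-door dust lock: lay it lengthways, flat on the lock's sloping floor, before you let go of it, shut the blue outer lid fully, and only then draw the inner gate out by its red pull so that the heat sink slides down into the box. Push the gate fully home again, leave the lid shut, and do not shift the loose LED board or the red hex key set.

Things in the scene. Friction and masses are not known exactly. Their poses are not given: they have to be found in the camera images.
- heatsink: Finned black aluminium heat sink, a block 50 (x) x 100 (y) x 28 (z) mm, 0.24 kg, lying fins up on the right of the worktop. Origin: centre of its underside. Grasp it across its 50 mm.
- lock: Dust lock: steel channel sloping down at 25 degrees into the right end of a clear-walled clean box. Origin on its floor at the inner gate, about 100 mm above the worktop; z square to the sloping floor, y downhill into the box, x across. 58 mm wide inside, side walls only 10 mm high, so hold the part by its upper half. Fixed; the whole is placed and turned anew at each start.
- lock_load (a point): Loading place: a point on the lock's floor midway across, 75 mm uphill of the gate, axes as the lock's. The open-topped part runs from 11 mm uphill of the gate (gate frame 59 mm high, 96 mm wide) to the end wall 154 mm uphill (43 mm high). The floor is slippery (friction about 0.16): a part let go here slides by itself down to the gate, and through it once the gate is drawn.
- lock_stop (a point): Foot of the rubber stop at the lower end of the lock's floor, inside the box, 169 mm downhill of the gate, axes as the lock's. The heat sink ends lying against it, on the sloping floor.
- clean_box: The clean box, 127 x 220 x 150 mm high, aluminium frame, clear walls, fixed; it carries the lock. Origin on the worktop straight below the lock's origin, z up, y level in the lock's downhill direction. The box spans y = 70 to 290, x = -75 to 52 mm (round port covers to x = -97); a filter cap at its far left corner rises to 166 mm.
- lid (a joint): Outer lid, hinged at the lock's uphill end, axis along the lock's x: 0 = shut, opens to 2.2 rad; starts at 1.8 to 2.15 (2.0 is upright). Stiff hinge, 0.2 N m: stays where it is left, 2 to 4 N on its outer face move it. Blue, clear window, 146 mm long from the hinge, 84 mm wide, outer face 4 mm outside the hinge axis, side skirts 33 mm deep on the inner side. Fits over the part in the channel.
- lid_hinge (a point): Middle of the lid's hinge axis (at y = -161, z = 45.5 mm in the lock's frame). The point turns with the lid: y along the lid away from the hinge, z out of its outer face.
- lid_handle (a point): Middle of the black bar handle on the lid's outer face, bar 8 mm thick and 42 mm long across the lid, 133 mm from the hinge and 22 mm out from the hinge plane; axes turn with the lid.
- gate (a joint): Inner gate, a steel blade sliding across the lock: 0 = shut (start), grows as it is drawn out along the lock's -x (towards the robot), to 0.068 m fully open. About 2 N to move; stays where it is left. The passage (58 mm) is clear from about 0.06 m.
- gate_knob (a point): Middle of the gate's round red pull, 24 mm in diameter, 26 mm long, axis along the lock's x, on a 12 mm stem, 22 mm above the lock's floor level; moves with the gate. 22 mm from its middle back to the gate's frame behind it; free above; 55 mm free to either side up to the height of the box.
- led_module: Bystander: flat LED board with lenses, 60 x 118 x 12 mm, lying loose in front of the lock; not to be shifted.
- hex_keys: Bystander: red folding hex key set, 27 x 105 x 26 mm, lying between the lock and the big grey instrument on the right; not to be shifted.

How it is judged:
On the way, in this order (a step that is already met when the one before it is completed fails the run):
1. the heat sink is held by the gripper flat on, or within 8 mm of, the sloping floor of the lock, lengthways, uphill of the gate, with the gate shut (contact force between the fingers and heatsink above 0.5 N and angle between the z axis of heatsink and the z axis of lock, either way round below 0.14 rad and angle between the y axis of heatsink and the y axis of lock, either way round below 0.14 rad and z of heatsink in the frame of lock between -0.006 and 0.008 m and y of heatsink in the frame of lock between -0.115 and -0.045 m and value of joint gate below 0.006 m), for 0.1 s.
2. the outer lid is shut (within 0.06 rad) over the heat sink in the lock, with the gate still shut (value of joint lid below 0.06 rad and value of joint gate below 0.006 m and y of heatsink in the frame of lock between -0.115 and -0.045 m and z of heatsink in the frame of lock below 0.01 m), for 0.1 s.
3. with the lid shut the gate is drawn and the heat sink slides down past it into the box (value of joint lid below 0.06 rad and value of joint gate above 0.05 m and y of heatsink in the frame of lock above 0.1 m), for 0.1 s.
At the end, for the whole second after the job is handed in: The heat sink lies at rest against the stop of the chute inside the clean box (its centre 100 to 130 mm past the gate, on the floor), the inner gate is pushed home to within 6 mm, and the outer lid is shut to within 0.06 rad (y of heatsink in the frame of lock between 0.1 and 0.13 m and z of heatsink in the frame of lock between -0.006 and 0.01 m and value of joint gate below 0.006 m and value of joint lid below 0.06 rad and linear speed of heatsink below 0.02 m/s); the robot touches nothing.
It fails at once if the inner gate is drawn more than 8 mm while the outer lid is not shut (over 0.08 rad) (value of joint gate above 0.008 m and value of joint lid above 0.08 rad).
It fails at once if the LED board or the hex key set is moved more than 25 mm (distance of any of led_module, hex_keys from where it was at the start of the episode above 0.025 m).
It also fails if it takes over 69 s, if anything falls off the work surface, if the arm or the gripper's body presses on something with over 40 N, if the wrist force passes 120 N, or if a joint passes its speed limit or range.

## Working session

There is one attempt and no reset: what is moved stays moved. The work goes in short steps, Python scripts to look and compute and a tool call to move; the robot and the scene stay as the last step left them, time stands still between calls to the robot, and variables do not carry over. Pictures are saved under pics/ and viewed, at most 10 in all, crops included, and the job is handed in when it is done.

Besides the shell and the picture viewer there is one more tool, called after "Request:" as name(argument=value, ...), one argument or row to a line, values as JSON. apply_moves: Moves the arm, as the interface text tells. Its arguments: {"type":"object","properties":{"deltas":{"type":"array"},"squeeze":{"type":"number"}},"required":["deltas"]}

```bash
ls; mkdir -p pics
cat > h.py <<'E'
from rig import *
import numpy as np, cv2
from scipy.spatial.transform import Rotation as R
def rot(q): return R.from_quat([q[1],q[2],q[3],q[0]]).as_matrix()
def ray(p,px):
    K=np.array(p["K"]);d=rot(p["orientation"])@np.linalg.inv(K)@[px[0],px[1],1]
    return np.array(p["position"]),d/np.linalg.norm(d)
def onz(p,px,z):
    o,d=ray(p,px);return o+d*(z-o[2])/d[2]
def tri(rs):
    A=0;b=0
    for o,d in rs:
        M=np.eye(3)-np.outer(d,d);A=A+M;b=b+M@o
    x=np.linalg.solve(A,b);return x,[round(1e3*np.linalg.norm((np.eye(3)-np.outer(d,d))@(x-o)),1) for o,d in rs]
def proj(p,X):
    K=np.array(p["K"]);c=rot(p["orientation"]).T@(np.array(X)-p["position"]);c=K@c;return c[:2]/c[2]
def save(p,n): cv2.imwrite("pics/"+n,cv2.cvtColor(p["frame"],cv2.COLOR_RGB2BGR))
E
python3 - <<'E'
from h import *
np.set_printoptions(precision=4,suppress=True)
s=get_state();print(s["position"],s["ee_rot"],s["width"],s["clock"],nose_length)
for n in["scene","side","wrist"]:
    p=get_image(n);save(p,n+"0.png");print(n,np.array(p["position"]),p["K"][0][0])
    for q in["heatsink","lock","lock_load","lock_stop","clean_box","lid_hinge","lid_handle","gate_knob","led_module","hex_keys"]:
        r=place_of(q,p)[:2];f=find_in(q,p)[:1]
        print(q,[(np.round(a["point"],1),round(a["score"],2)) for a in r],"F",[(np.round(a["point"],1),round(a["score"],2)) for a in f])
E
```

```text
pics
[ 0.2555 -0.5145  0.2474] [-0.0009  0.9736  0.2284 -0.0001] 0.08546896799041871 0.0 0.017
scene [-0.5084 -0.7063  0.7714] 412.062525230867
heatsink [] F [(array([389.2, 273.1]), 0.59)]
lock [(array([284.9, 199.6]), 0.63)] F [(array([317.3, 257.6]), 0.7)]
lock_load [(array([304.1, 190.2]), 0.58)] F [(array([312.6, 153.2]), 0.33)]
lock_stop [] F [(array([310.1, 185.1]), 0.9)]
clean_box [(array([283.4, 219.5]), 0.96)] F [(array([279.7, 194.5]), 0.91)]
lid_hinge [(array([315.3, 174. ]), 0.92)] F [(array([315. , 154.2]), 0.81)]
lid_handle [(array([325.3, 139.4]), 0.83)] F [(array([315.5, 154. ]), 0.62)]
gate_knob [(array([277.7, 199.2]), 0.64)] F [(array([282.3, 194.6]), 0.66)]
led_module [(array([318. , 260.4]), 0.56)] F [(array([319.5, 260.7]), 0.97)]
hex_keys [(array([386.4, 243.8]), 0.68)] F [(array([387.8, 241. ]), 0.69)]
side [0.8354 1.0085 0.9798] 398.6450274797679
heatsink [(array([305.9, 192.1]), 0.42), (array([285.2, 156.5]), 0.36)] F [(array([329.8, 236.3]), 0.73)]
lock [(array([312.6, 247.4]), 0.59)] F [(array([300.9, 205.9]), 0.66)]
lock_load [(array([298.5, 231.9]), 0.6
[... 156 characters left out ...]
(array([305.1, 188.4]), 0.41)] F [(array([332. , 268.2]), 0.63)]
lid_hinge [(array([289., 200.]), 0.91)] F [(array([291.7, 180.6]), 0.68)]
lid_handle [(array([286.7, 156.4]), 0.97)] F [(array([291.8, 177.3]), 0.94)]
gate_knob [(array([327.9, 236.9]), 0.4), (array([329.5, 219. ]), 0.16)] F []
led_module [(array([332.3, 222. ]), 0.65), (array([324.6, 236.3]), 0.23)] F []
hex_keys [(array([272.5, 205.9]), 0.5), (array([311. , 248.3]), 0.4)] F [(array([333. , 237.6]), 0.41)]
wrist [ 0.329  -0.4797  0.3738] 309.3874271150903
heatsink [] F []
lock [] F []
lock_load [] F []
lock_stop [] F []
clean_box [] F []
lid_hinge [] F []
lid_handle [] F []
gate_knob [] F []
led_module [] F []
hex_keys [] F []
```

View pics/scene0.png

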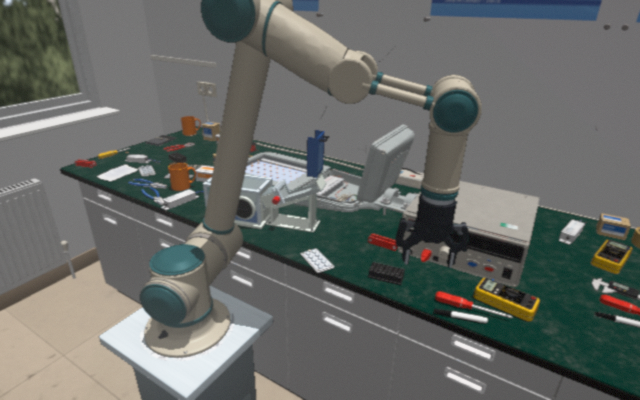

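View pics/side0.png

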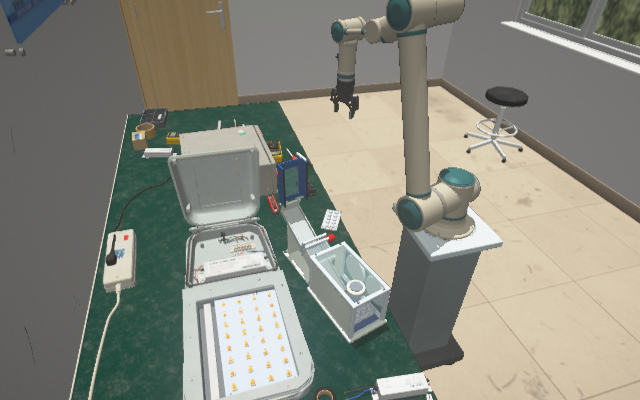

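The scene view shows the heat sink at (387,273), hex keys (383,241), LED board (318,260), knob (277,199), and the lid upright at (315,154). The side view shows the knob at (332,238), lid (292,180) and box (345,290).

Run:
```python
from h import *
np.set_printoptions(precision=4,suppress=True)
a=get_image("scene");b=get_image("side")
for n,u,v in[("knob",(277.3,199.3),(331.8,237.7)),("hinge",(315.3,174),(289,200)),("handle",(325.3,139.4),(286.7,156.4)),("load",(304.1,190.2),(298.5,231.9)),("lock",(284.9,199.6),(312.6,247.4))]:
    print(n,*tri([ray(a,u),ray(b,v)]))
print("hs",onz(a,(387,273),.014),"led",onz(a,(318,260.5),.006),"hex",onz(a,(386,242),.013),"box",onz(a,(283.4,219.5),0),onz(b,(312.9,269.3),0))
w=get_image("wrist");print(rot(w["orientation"]),w["position"])
g=cv2.cvtColor(a["frame"],cv2.COLOR_RGB2BGR)[120:310,200:460];cv2.imwrite("pics/c1.png",cv2.resize(g,None,fx=3,fy=3,interpolation=cv2.INTER_CUBIC))
```

```text
knob [0.5053 0.1    0.1218] [np.float64(5.4), np.float64(5.4)]
hinge [ 0.6113 -0.0013  0.2116] [np.float64(6.8), np.float64(6.8)]
handle [ 0.6058 -0.0423  0.3478] [np.float64(7.8), np.float64(7.8)]
load [0.6039 0.0532 0.1302] [np.float64(5.5), np.float64(5.5)]
lock [0.5664 0.1066 0.096 ] [np.float64(0.2), np.float64(0.2)]
hs [ 0.47   -0.3463  0.014 ] led [ 0.4191 -0.131   0.006 ] hex [ 0.6309 -0.2716  0.013 ] box [0.5801 0.1266 0.    ] [0.5655 0.1112 0.    ]
[[ 0.4449 -0.8503 -0.2812]
 [-0.8956 -0.4226 -0.1392]
 [-0.0005  0.3137 -0.9495]] [ 0.329  -0.4797  0.3738]
```

View pics/c1.png

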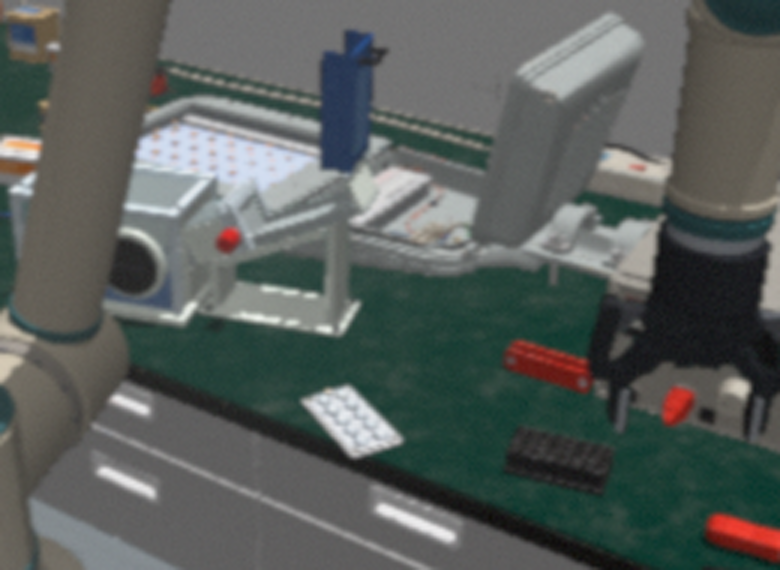

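Request:
apply_moves(
  deltas=[85,260,-55,30,0,85,260,-55,30,0,85,260,-55,30,0,85,260,-55,30,0,85,260,-55,30,0,85,260,-55,30,0,85,260,-55,30,0,85,260,-55,30,0],
)

```text
clock: 3.97
position: [0.467, -0.347, 0.2177]
ee_rot: [-0.001, 0.973, 0.231, 0.001]
contact_force: [-1.1, -0.3, -0.0]
width: 0.0852
gripper_force: 0.0
```

Run:
```python
from h import *
np.set_printoptions(precision=4,suppress=True)
s=get_state();print(s["position"],s["ee_rot"],s["qpos"],s["clock"],s["contact_force"])
p=get_image("wrist");save(p,"w1.png")
a=get_image("scene");save(a,"s1.png")
for q in["heatsink","hex_keys"]: print(q,place_of(q,p)[:2],find_in(q,p)[:1])
for q in["gate_knob","lid_hinge","lid_handle","lock","lock_load"]: print(q,place_of(q,a)[:2])
r=place_of("heatsink",p)
if r: print(onz(p,r[0]["point"],0))
g=cv2.cvtColor(p["frame"],cv2.COLOR_RGB2HSV)
```

```text
[ 0.467  -0.347   0.2177] [-0.0008  0.973   0.2307  0.0007] [-0.7598  0.3046  1.5409  0.0021  1.2968  0.3447] 3.9667 [-1.0628 -0.2589 -0.0204]
heatsink [{'point': [323.2, 162.2], 'score': 0.96}] [{'point': [321.6, 161.4], 'score': 0.75}]
hex_keys [] [{'point': [354.2, 5.9], 'score': 0.57}]
gate_knob [{'point': [277.6, 200.4], 'score': 0.6}]
lid_hinge []
lid_handle [{'point': [322.0, 140.3], 'score': 0.85}]
lock [{'point': [281.6, 198.7], 'score': 0.6}, {'point': [302.6, 189.0], 'score': 0.47}]
lock_load [{'point': [301.7, 192.4], 'score': 0.91}, {'point': [283.6, 199.0], 'score': 0.44}]
[ 0.4737 -0.3473  0.    ]
```

View pics/w1.png

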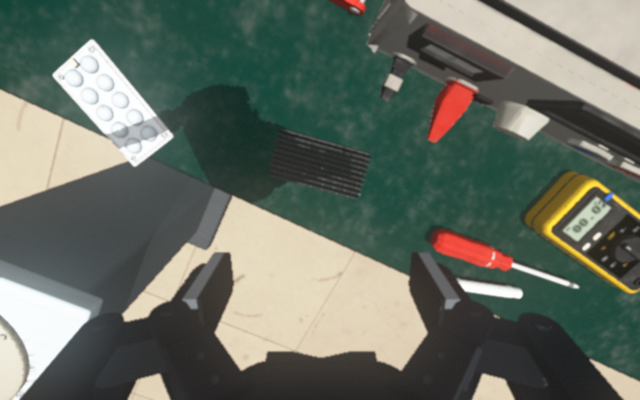

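The wrist view shows the heat sink with top corners about (284,128), (371,155), (361,196), (273,178). The LED board is at (113,103).

Run:
```python
from h import *
np.set_printoptions(precision=4,suppress=True)
p=get_image("wrist");f=p["frame"]
g=f[105:215,255:385].astype(int)
m=((g.max(2)<60)&(g[:,:,1]-g[:,:,0]<8)).astype(np.uint8)
m=cv2.morphologyEx(m,cv2.MORPH_CLOSE,np.ones((7,7)));m=cv2.morphologyEx(m,cv2.MORPH_OPEN,np.ones((9,9)))
n,l,st,c=cv2.connectedComponentsWithStats(m);i=1+np.argmax(st[1:,4]);print(st[i],c[i]+[255,105])
pts=np.argwhere(l==i)[:,::-1]+[255,105]
W=np.array([onz(p,q,0.020)[:2] for q in pts])
print(cv2.minAreaRect((W*1000).astype(np.float32)))
for z in(.028,):
  C=np.array([onz(p,q,z)[:2] for q in[(284,128),(371,155),(361,196),(273,178)]]);print(C,C.mean(0),[np.linalg.norm(C[i]-C[i-1]) for i in range(4)])
  d=C[1]-C[0];print(np.degrees(np.arctan2(d[1],d[0])));d=C[2]-C[3];print(np.degrees(np.arctan2(d[1],d[0])))
cv2.imwrite("pics/c2.png",np.hstack([cv2.resize(cv2.cvtColor(f,cv2.COLOR_RGB2BGR)[105:215,255:385],None,fx=3,fy=3),cv2.resize(cv2.merge([(l==i).astype(np.uint8)*255]*3),None,fx=3,fy=3)]))
```

```text
[  14   23   95   63 4039] [315.5311 159.3748]
((472.5264587402344, -342.18524169921875), (49.921913146972656, 98.43421936035156), 11.751888275146484)
[[ 0.4894 -0.2977]
 [ 0.5042 -0.3895]
 [ 0.4604 -0.4017]
 [ 0.4367 -0.3087]] [ 0.4727 -0.3494] [np.float64(0.05378686293185842), np.float64(0.09295835660937772), np.float64(0.0455013502186363), np.float64(0.09601556468370194)]
-80.80242255183234
-75.71408897353813
```

View pics/c2.png

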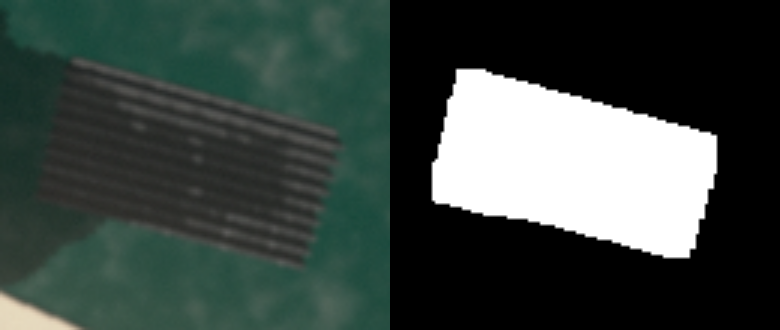

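```bash
cat >> h.py <<'E'
def tool(target,heading=None,s=None):
    """mm shift in current tool axes to world target, and turn in deg to bring tool x to heading (deg)"""
    s=s or get_state();M=rot(s["ee_rot"]);d=M.T@(np.array(target)-s["position"])*1e3
    h=np.degrees(np.arctan2(M[1,0],M[0,0]));t=None if heading is None else -((heading-h+180)%360-180)
    return np.round(d,1),"heading",round(h,2),"turn",t
E
python3 - <<'E'
from h import *
from scipy.optimize import least_squares
np.set_printoptions(precision=4,suppress=True)
p=get_image("wrist")
px=np.array([(279,124.3),(368.7,149),(355.7,194.3),(267.3,170.3)])
def model(v):
    x,y,a=v;u=np.array([np.cos(a),np.sin(a),0]);w=np.array([np.sin(a),-np.cos(a),0])
    c=np.array([x,y,0]);P=[c+.05*u+.025*w+[0,0,.0],c-.05*u+.025*w+[0,0,.0],c-.05*u-.025*w+[0,0,.028],c+.05*u-.025*w+[0,0,.028]]
    return (np.array([proj(p,q) for q in P])-px).ravel()
r=least_squares(model,[.473,-.345,np.radians(101)]);x,y,a=r.x;print(x,y,np.degrees(a),r.fun)
print(tool([x+.02*np.cos(a),y+.02*np.sin(a),.10],np.degrees(a)))
E
```

```text
0.47348820599643004 -0.343798592433711 100.6491374914136 [ 1.3541 -1.7916 -1.0481 -1.6557  0.9857  1.9815 -1.2813  1.5431]
(array([ 16.9, -20.9, 118.4]), 'heading', np.float64(26.37), 'turn', np.float64(-74.27425106079701))
```

Request:
apply_moves(
  deltas=[85,17,-21,20,-7,85,17,-21,40,-14,85,17,-21,60,-21,85,17,-21,80,-28,85,17,-21,100,-35,85,17,-21,118,-42,85,17,-21,118,-49,85,17,-21,118,-56,85,17,-21,118,-63,85,17,-21,118,-70,85,17,-21,118,-74.3,85,17,-21,118,-74.3],
)

```text
clock: 5.67
position: [0.4701, -0.3239, 0.1003]
ee_rot: [0.0, 0.638, 0.77, -0.0]
contact_force: [0.3, 0.2, -0.0]
width: 0.085
gripper_force: 0.0
```

Run:
```python
from h import *
np.set_printoptions(precision=4,suppress=True)
p=get_image("wrist");save(p,"w2.png")
r=place_of("heatsink",p);print(r[:1],onz(p,r[0]["point"],0) if r else 0)
a=np.radians(100.65)
print(tool([.4735+.02*np.cos(a),-.3438+.02*np.sin(a),.034],100.65),get_state()["position"],get_state()["contact_force"])
g=get_image("scene")
for q in["gate_knob","lid_hinge","lid_handle","lock","lock_load"]: print(q,place_of(q,g)[:2])
```

```text
[{'point': [323.8, 225.6], 'score': 0.6}] [ 0.4775 -0.3442  0.    ]
(array([-0.2, -0.3, 66.4]), 'heading', np.float64(100.59), 'turn', np.float64(-0.06212492889915211)) [ 0.4701 -0.3239  0.1004] [ 0.2467 -0.0601 -0.8226]
gate_knob [{'point': [278.5, 199.6], 'score': 0.55}]
lid_hinge [{'point': [316.2, 176.6], 'score': 0.78}]
lid_handle [{'point': [327.8, 140.4], 'score': 0.72}]
lock [{'point': [283.9, 197.2], 'score': 0.93}]
lock_load [{'point': [302.3, 193.0], 'score': 0.59}]
```

View pics/w2.png

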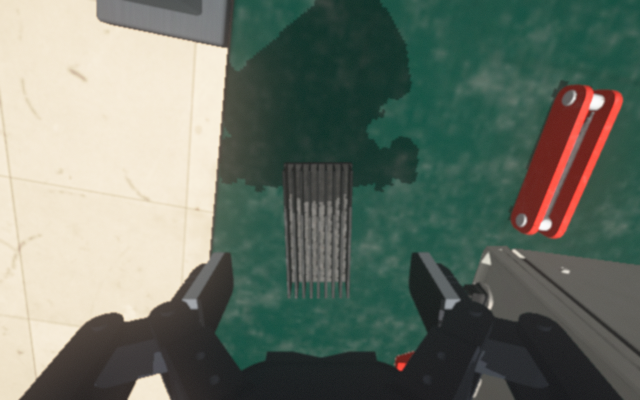

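Request:
apply_moves(
  deltas=[64,0,0,0,0,64,0,0,25,0,64,0,0,50,0,64,0,0,70,0,64,0,0,78,0,64,0,0,80,0],
)

```text
clock: 6.57
position: [0.469, -0.323, 0.0187]
ee_rot: [-0.002, 0.638, 0.77, 0.0]
contact_force: [-0.4, -0.1, 1.3]
width: 0.0644
gripper_force: 0.0
```

Request:
apply_moves(
  deltas=[64,0,0,2,0,64,0,0,3,0],
)

```text
clock: 6.73
position: [0.4707, -0.3244, 0.0181]
ee_rot: [0.001, 0.638, 0.77, -0.0]
contact_force: [0.1, 0.2, -0.4]
width: 0.0639
gripper_force: 0.0
```

Request:
apply_moves(
  deltas=[64,0,0,2,0,64,0,0,3,0],
)

```text
clock: 6.9
position: [0.4706, -0.3243, 0.0152]
ee_rot: [0.001, 0.638, 0.77, -0.0]
contact_force: [-0.1, -0.5, -0.0]
width: 0.064
gripper_force: 0.0
```

Request:
apply_moves(
  deltas=[64,0,0,1.5,0,64,0,0,3,0],
)

```text
clock: 7.07
position: [0.4703, -0.3241, 0.0118]
ee_rot: [0.001, 0.638, 0.77, -0.0]
contact_force: [0.6, -0.2, 0.6]
width: 0.0637
gripper_force: 0.0
```

Request:
apply_moves(
  deltas=[64,0,0,1.5,0,64,0,0,2,0],
)

```text
clock: 7.23
position: [0.4702, -0.324, 0.0109]
ee_rot: [0.0, 0.638, 0.77, -0.0]
contact_force: [-1.8, 2.4, 14.8]
width: 0.0638
gripper_force: 7.6
```

Request:
apply_moves(
  deltas=[64,0,0,-20.5,0,64,0,0,-20.5,0,40,0,0,-20.5,0,40,0,0,-20.5,0,40,0,0,-20.5,0,40,0,0,-20.5,0,40,0,0,-20.5,0],
  squeeze=40,
)

```text
clock: 7.82
position: [0.4701, -0.3242, 0.0305]
ee_rot: [0.0, 0.638, 0.77, -0.0]
contact_force: [-1.5, 0.5, 9.5]
width: 0.0491
gripper_force: 40.6
```

Request:
apply_moves(
  deltas=[40,0,0,-20,0,40,0,0,-50,0,40,0,0,-90,0,40,0,0,-130,0,40,0,0,-170,0,40,0,0,-210,0,40,0,0,-250,0,40,0,0,-270,0,40,0,0,-270,0],
)

```text
clock: 8.57
position: [0.4717, -0.3252, 0.3043]
ee_rot: [0.005, 0.638, 0.77, -0.0]
contact_force: [1.4, -0.8, -1.3]
width: 0.0491
gripper_force: 43.7
```

Run:
```python
from h import *
np.set_printoptions(precision=4,suppress=True)
p=get_image("wrist");save(p,"w3.png");s=get_state();print(s["position"],s["width"],s["gripper_force"],s["clock"])
for q in["heatsink"]: print(q,place_of(q,p)[:2])
# previous s1 not shot; scene again
g=get_image("scene");b=get_image("side")
for n,i in(("scene",g),("side",b)):
  for q in["gate_knob","lid_hinge","lid_handle","lock","lock_load","lock_stop","clean_box"]: print(n,q,[(np.round(r["point"],1),round(r["score"],2)) for r in place_of(q,i)[:2]])
```

```text
[ 0.4706 -0.3243  0.301 ] 0.048890814841729975 43.67528736591339 8.6167
heatsink [{'point': [323.7, 271.5], 'score': 0.9}]
scene gate_knob [(array([394.9, 195.2]), 0.41), (array([305.5, 191.8]), 0.34)]
scene lid_hinge [(array([318.1, 174.6]), 0.68)]
scene lid_handle [(array([323. , 138.4]), 0.97)]
scene lock [(array([284. , 197.6]), 0.77)]
scene lock_load [(array([302. , 192.4]), 0.81)]
scene lock_stop []
scene clean_box [(array([285.4, 219.9]), 0.9)]
side gate_knob [(array([326.5, 238.5]), 0.44), (array([311.1, 268.8]), 0.28)]
side lid_hinge [(array([290.3, 199.1]), 0.63)]
side lid_handle [(array([286.4, 159. ]), 0.59)]
side lock [(array([313.6, 246.9]), 0.78)]
side lock_load [(array([295.4, 226.2]), 0.6)]
side lock_stop []
side clean_box [(array([310. , 270.2]), 0.79), (array([304.3, 134. ]), 0.64)]
```

Run:
```python
from h import *
print(tool([.46,-.01,.34],112))
```

```text
(array([310.2,  48.4, -40.2]), 'heading', np.float64(100.7), 'turn', np.float64(-11.296235882183055))
```

Request:
apply_moves(
  deltas=[40,40,6,-20,-5,40,80,12,-40,-11,40,120,18,-40,-11,40,160,25,-40,-11,40,200,32,-40,-11,40,240,38,-40,-11,40,280,44,-40,-11,40,310,48,-40,-11,40,310,48,-40,-11,40,310,48,-40,-11],
)

```text
clock: 10.3
position: [0.4593, -0.0088, 0.3402]
ee_rot: [0.001, 0.56, 0.829, 0.0]
contact_force: [-0.8, -0.1, -3.3]
width: 0.0488
gripper_force: 43.6
```

Run:
```python
from h import *
np.set_printoptions(precision=4,suppress=True)
p=get_image("wrist");save(p,"w4.png");s=get_state();print(s["position"],s["ee_rot"],s["width"],s["clock"])
for q in["heatsink","gate_knob","lid_hinge","lid_handle","lock","lock_load","lock_stop","clean_box","led_module"]: print(q,[(np.round(r["point"],1),round(r["score"],2)) for r in place_of(q,p)[:2]],[(np.round(r["point"],1),round(r["score"],2)) for r in find_in(q,p)[:1]])
```

```text
[ 0.4596 -0.0101  0.3401] [ 0.0007  0.5606  0.8281 -0.0003] 0.048676764706767475 10.35
heatsink [(array([325.3, 272.8]), 0.66)] [(array([324.1, 267. ]), 0.55)]
gate_knob [(array([408.7,  85.9]), 0.68), (array([424.1,  98.4]), 0.28)] [(array([424. ,  92.5]), 0.65)]
lid_hinge [(array([472.9, 250.4]), 0.95)] [(array([561.9, 300.8]), 0.82)]
lid_handle [(array([427.3,  96.2]), 0.29)] [(array([562. , 302.5]), 0.61)]
lock [(array([456.2, 102. ]), 0.77), (array([278.7, 207.5]), 0.32)] [(array([494.9, 248.8]), 0.56)]
lock_load [(array([453.6, 167.2]), 0.56), (array([474. , 245.8]), 0.5)] [(array([496.9, 246.9]), 0.89)]
lock_stop [(array([276.2, 207.8]), 0.44)] [(array([491.5, 246.4]), 0.88)]
clean_box [(array([454.9, 102.9]), 0.23)] [(array([483. , 189.3]), 0.81)]
led_module [(array([321.8, 271.8]), 0.33)] [(array([266.4, 209.1]), 0.96)]
```

View pics/w4.png

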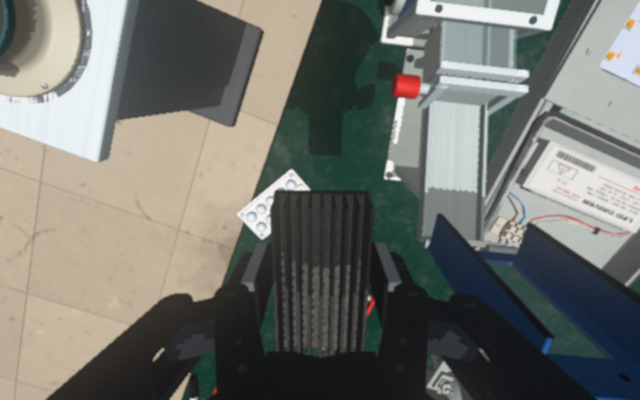

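Wrist view: the red knob is at (407,86), the gate frame bars lie at (475,85), the channel floor runs down to about (455,230), and the lid is at the lower right. The heat sink is held straight at (320,270).

```bash
cat > fit.py <<'E'
from h import *
from scipy.optimize import least_squares
def lockR(yaw):  # columns x,y,z of the lock in world; yaw=heading of downhill
    c,s=np.cos(np.radians(25)),np.sin(np.radians(25));u=np.array([np.cos(yaw),np.sin(yaw),0]);k=np.array([0,0,1.])
    y=c*u-s*k;z=s*u+c*k;return np.c_[np.cross(y,z),y,z]
def lidpt(th,yl,zl):  # lock-frame position of lid point
    y=np.array([0,np.cos(th),np.sin(th)]);z=np.array([0,-np.sin(th),np.cos(th)])
    return np.array([0,-.161,.0455])+y*yl+z*zl
def run(obs):
    def res(v):
        M=lockR(v[3]);o=v[:3];L={"knob":[v[4],0,.022],"hinge":[0,-.161,.0455],"load":[0,-.075,0],"lock":[0,0,0],"handle":lidpt(v[5],.133,.022)}
        r=[(proj(p,o+M@np.array(L[n] if isinstance(n,str) else n))-q)*w for p,n,q,w in obs]
        return np.r_[np.ravel(r),(v[2]-.1)*1e3]
    return least_squares(res,[.575,.11,.1,np.radians(112),-.065,2.1],loss="soft_l1",f_scale=3)
E
python3 - <<'E'
from fit import *
np.set_printoptions(precision=4,suppress=True,linewidth=150)
w=get_image("wrist");a=get_image("scene");b=get_image("side")
obs=[(w,"knob",(407,86),1),(w,"hinge",(472.9,250.4),1),(w,"load",(453.6,167.2),1),(w,"lock",(456.2,102),.7),
(a,"knob",(277.5,199.5),.8),(a,"hinge",(316.5,175),.7),(a,"handle",(324.5,139.5),.7),(a,"load",(302,192),.7),(a,"lock",(284.2,198),.5),
(b,"knob",(331.8,237.7),1),(b,"hinge",(289.6,199.5),1),(b,"handle",(286.6,157.5),1),(b,"load",(297,229),.6),(b,"lock",(313,247.2),.7)]
r=run(obs);v=r.x;print(v,np.degrees(v[3]));print(r.fun[:-1].reshape(-1,2))
img=cv2.cvtColor(w["frame"],cv2.COLOR_RGB2BGR);M=lockR(v[3])
P=lambda q:tuple(int(t) for t in np.round(proj(w,v[:3]+M@np.array(q))))
for q0,q1 in[([-.029,-.154,0],[-.029,0,0]),([.029,-.154,0],[.029,0,0]),([-.029,-.154,.01],[-.029,-.011,.01]),([.029,-.154,.01],[.029,-.011,.01]),([-.048,-.011,.059],[.048,-.011,.059]),([-.029,-.154,.043],[.029,-.154,.043]),
 (lidpt(v[5],0,.004)+[-.042,0,0],lidpt(v[5],.146,.004)+[-.042,0,0]),(lidpt(v[5],0,-.033)+[-.042,0,0],lidpt(v[5],.146,-.033)+[-.042,0,0])]:
    cv2.line(img,P(q0),P(q1),(0,255,255),1)
cv2.imwrite("pics/c3.png",cv2.resize(img[20:340,360:640],None,fx=1.8,fy=1.8))
E
```

```text
[ 0.5774  0.1104  0.1016  1.8391 -0.0648  1.9971] 105.37282439806658
[[-0.649   0.403 ]
 [-0.7563 -1.7592]
 [-0.2218 -0.0865]
 [ 0.3149  0.06  ]
 [-0.6783 -0.311 ]
 [ 2.0146 -0.8876]
 [ 1.0218 -1.4346]
 [ 0.9765 -0.2895]
 [ 0.8297 -0.5822]
 [-3.3217 -0.0183]
 [ 0.3197  0.2003]
 [-0.793   3.9577]
 [ 1.232  -0.5589]
 [-2.331   0.253 ]]
```

View pics/c3.png

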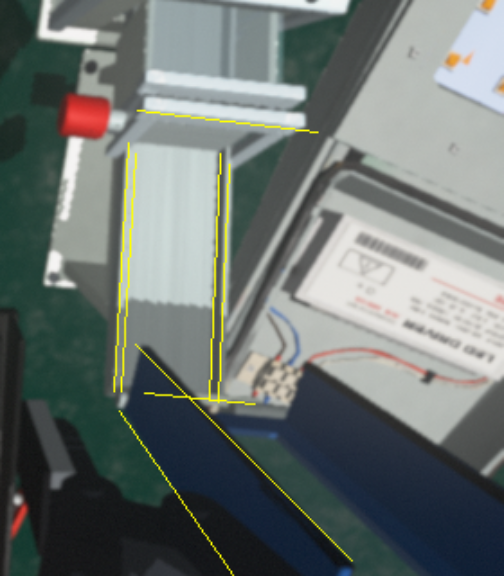

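Overlaying the fitted model, the floor edges and lid skirt line up within about 1 px. The lid is at about 2.0 rad and the knob is about 65 mm out.

```bash
cat >> fit.py <<'E'
V=np.array([.5774,.1104,.1016]);YAW=1.8391;LM=lockR(YAW);U=np.array([np.cos(YAW),np.sin(YAW),0]);XL=LM[:,0]
def hv(x,h,v): return V+XL*x+U*h+np.array([0,0,v])
def lk(x,y,z): return V+LM@np.array([x,y,z])
E
python3 - <<'E'
from fit import *
d=np.degrees(YAW)
for h,z in((0,.34),(-.032,.34),(-.032,.20)):
    t=hv(0,h,0);t[2]=z;print(t,tool(t,d))
E
```

```text
[0.5774 0.1104 0.34  ] (array([ 68.5, 154.1,  -0.2]), 'heading', np.float64(111.71), 'turn', np.float64(6.335573194045679))
[0.58588308 0.0795449  0.34      ] (array([ 36.7, 150.5,  -0.2]), 'heading', np.float64(111.71), 'turn', np.float64(6.335573194045679))
[0.58588308 0.0795449  0.2       ] (array([ 36.7, 150.5, 139.8]), 'heading', np.float64(111.71), 'turn', np.float64(6.335573194045679))
```

Request:
apply_moves(
  deltas=[40,30,35,0,3,40,60,70,0,6.3,40,68,105,0,6.3,40,68,140,0,6.3,40,68.5,154,0,6.3,40,68.5,154,0,6.3,40,50,152,15,6.3,40,36.7,150.5,40,6.3,40,36.7,150.5,70,6.3,40,36.7,150.5,100,6.3,40,36.7,150.5,110,6.3,40,36.7,150.5,110,6.3],
)

```text
clock: 12.4
position: [0.5832, 0.079, 0.2269]
ee_rot: [-0.003, 0.606, 0.795, -0.002]
contact_force: [0.4, -0.9, -1.4]
width: 0.0489
gripper_force: 43.6
```

Run:
```python
from fit import *
p=get_image("wrist");save(p,"w5.png");s=get_state();print(s["position"],s["width"],s["contact_force"],s["clock"])
t=hv(0,-.032,0);t[2]=.19;print(tool(t,np.degrees(YAW)))
img=cv2.cvtColor(p["frame"],cv2.COLOR_RGB2BGR)
P=lambda q:tuple(int(t) for t in np.round(proj(p,V+LM@np.array(q))))
for x in(-.029,.029):
    cv2.line(img,P([x,-.15,0]),P([x,0,0]),(0,255,255),1);cv2.line(img,P([x,0,0]),P([x,.16,0]),(0,255,255),1)
cv2.imwrite("pics/c4.png",img)
```

```text
[0.58495056 0.07919564 0.22930741] 0.04854198390245308 [ 0.69944417  0.68746597 -1.52596703] 12.45
(array([ 0.1,  1.1, 39.3]), 'heading', np.float64(105.39), 'turn', np.float64(0.016926430266096304))
```

View pics/c4.png

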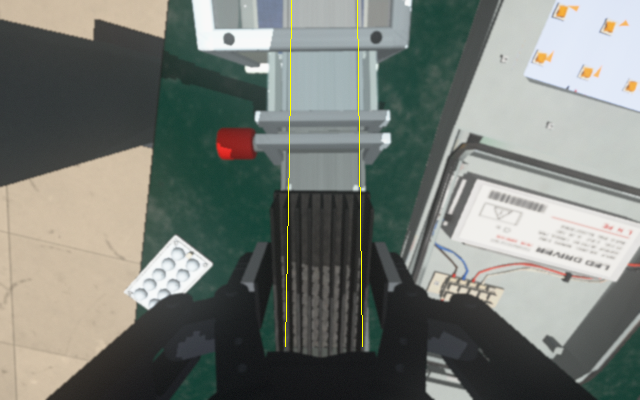

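The view shows the part lined up with the channel: both are centred at about column 322. Lowering.

Request:
apply_moves(
  deltas=[40,0,0.5,20,0,40,0,0.5,38,0,40,0,0.5,46,0,40,0,0.5,50,0],
)

```text
clock: 12.78
position: [0.5866, 0.0796, 0.1805]
ee_rot: [0.0, 0.606, 0.796, 0.0]
contact_force: [0.0, -1.0, -2.7]
width: 0.049
gripper_force: 43.6
```

Request:
apply_moves(
  deltas=[40,0,0,3,0,40,0,0,6,0,40,0,0,9,0],
)

```text
clock: 13.03
position: [0.587, 0.081, 0.1732]
ee_rot: [0.0, 0.606, 0.795, 0.002]
contact_force: [-3.2, 6.2, 5.5]
width: 0.0486
gripper_force: 44.7
```

Request:
apply_moves(
  deltas=[40,0,0,3,0,40,0,0,6,0,40,0,0,9,0],
)

```text
clock: 13.28
position: [0.5873, 0.0818, 0.1644]
ee_rot: [0.0, 0.606, 0.795, 0.003]
contact_force: [-3.0, 6.0, 5.9]
width: 0.0487
gripper_force: 45.2
```

Request:
apply_moves(
  deltas=[40,0,0,3,0,40,0,0,6,0,40,0,0,8,0],
)

```text
clock: 13.53
position: [0.5874, 0.0815, 0.1562]
ee_rot: [0.001, 0.606, 0.796, 0.002]
contact_force: [-2.9, 5.1, 4.8]
width: 0.0489
gripper_force: 45.7
```

Request:
apply_moves(
  deltas=[40,0,0,2,0,40,0,0,4,0,40,0,0,4,0],
)

```text
clock: 13.78
position: [0.5874, 0.0812, 0.152]
ee_rot: [0.001, 0.606, 0.796, 0.002]
contact_force: [-1.7, 5.0, 5.4]
width: 0.0487
gripper_force: 45.9
```

Request:
apply_moves(
  deltas=[40,0,0,2,0,40,0,0,3,0,40,0,0,3,0],
)

```text
clock: 14.03
position: [0.5874, 0.0811, 0.1491]
ee_rot: [0.001, 0.606, 0.796, 0.002]
contact_force: [-2.1, 5.0, 4.6]
width: 0.0489
gripper_force: 46.1
```

Run:
```python
from fit import *
p=get_image("side");s=get_state();print(s["position"],s["contact_force"],s["clock"])
img=cv2.cvtColor(p["frame"],cv2.COLOR_RGB2BGR)
P=lambda q:tuple(int(t) for t in np.round(proj(p,V+LM@np.array(q))))
c=P([0,-.06,.02]);print(c)
cv2.imwrite("pics/c5.png",cv2.resize(img[c[1]-60:c[1]+50,c[0]-70:c[0]+80],None,fx=5,fy=5,interpolation=cv2.INTER_CUBIC))
```

```text
[0.58745188 0.08107757 0.14909931] [-1.9157988   5.33419716  5.17917353] 14.0833
(302, 229)
```

View pics/c5.png

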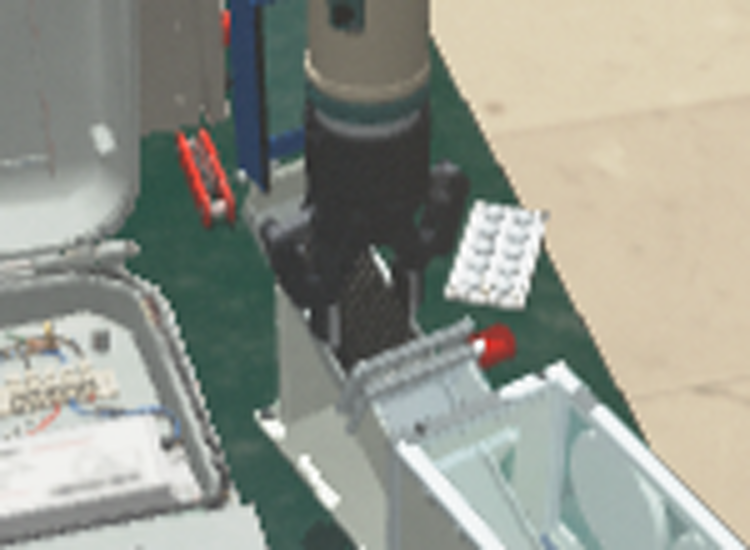

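Request:
apply_moves(
  deltas=[40,0,0,1.5,0,40,0,0,2,0,40,0,0,2,0],
)

```text
clock: 14.33
position: [0.5875, 0.0811, 0.1486]
ee_rot: [0.001, 0.606, 0.796, 0.002]
contact_force: [-4.3, 4.1, 10.9]
width: 0.0486
gripper_force: 46.8
```

Request:
apply_moves(
  deltas=[40,0,0,1.5,0,40,0,0,2,0,40,0,0,2,0],
)

```text
clock: 14.58
position: [0.5875, 0.0811, 0.1485]
ee_rot: [0.002, 0.606, 0.796, 0.003]
contact_force: [-7.2, 4.3, 19.9]
width: 0.0486
gripper_force: 47.9
```

Run:
```python
from fit import *
p=get_image("wrist");f=p["frame"].astype(int);print(get_state()["position"],get_state()["contact_force"])
w5=cv2.imread("pics/w5.png").astype(int)
for n,g in(("before",w5),("now",f)):
    pr=g[150:260,305:338].mean((1,2));print(n,[int(t) for t in pr[::2]])
s=get_state();M=rot(s["ee_rot"]);T=np.array(s["position"])
for d in(.028,.031,.034):
  for a in(0,15,20,25,30):
    c,k=np.cos(np.radians(a)),np.sin(np.radians(a));zt=.008  # pivot ahead of TCP; top edge +.005
    X=T+M@np.array([d*c+.005*k,0,zt-(.005*c-d*k)]);print(d,a,np.round(proj(p,X),1),end=" ")
    X=T+M@np.array([d*c-.023*k,0,zt+.023*c+d*k]);print(np.round(proj(p,X),1)[1])
```

```text
[0.58744342 0.0810652  0.14850286] [-6.84521211  4.7978783  21.73678498]
before [96, 107, 137, 139, 139, 140, 139, 139, 140, 140, 140, 140, 140, 140, 141, 140, 141, 141, 141, 141, 94, 40, 51, 54, 53, 52, 51, 51, 49, 51, 52, 51, 50, 51, 52, 51, 51, 51, 52, 51, 51, 50, 49, 49, 49, 50, 50, 50, 50, 49, 49, 49, 50, 51, 51]
now [141, 136, 124, 135, 137, 130, 150, 156, 157, 159, 160, 160, 159, 150, 121, 110, 125, 140, 141, 141, 141, 141, 141, 141, 141, 141, 141, 134, 113, 75, 58, 57, 57, 57, 57, 56, 56, 55, 55, 54, 53, 54, 54, 54, 54, 54, 54, 53, 52, 52, 51, 51, 51, 51, 51]
0.028 0 [318.6 213.7] 194.0
0.028 15 [318.7 207.1] 202.1
0.028 20 [318.7 205.9] 205.4
0.028 25 [318.7 205.2] 209.1
0.028 30 [318.8 204.9] 213.0
0.031 0 [318.6 207.4] 188.6
0.031 15 [318.7 200.7] 196.7
0.031 20 [318.7 199.6] 200.1
0.031 25 [318.8 199. ] 203.9
0.031 30 [318.8 198.9] 207.9
0.034 0 [318.5 201. ] 183.2
0.034 15 [318.7 194.3] 191.4
0.034 20 [318.7 193.3] 194.9
0.034 25 [318.8 192.9] 198.7
0.034 30 [318.8 193. ] 202.8
```

Request:
apply_moves(
  deltas=[40,0,0,-2,0,40,0,0,-2,0,56,0,0,-2,0,64,0,0,-2,0,70,0,0,-2,0,70,0,0,-2,0,70,0,0,-4,0],
)

```text
clock: 15.22
position: [0.5862, 0.0793, 0.1463]
ee_rot: [-0.0, 0.606, 0.795, -0.0]
contact_force: [-0.0, -0.1, 0.0]
width: 0.0701
gripper_force: 0.0
```

Run:
```python
from fit import *
p=get_image("wrist");s=get_state();print(s["position"],s["width"],s["contact_force"],s["clock"])
f=p["frame"].astype(int);print([int(t) for t in f[100:260,305:338].mean((1,2))[::3]]);print(place_of("heatsink",p)[:2])
for y,z in((0,0),(0,.028),(-.011,.059)):print(y,z,proj(p,lk(0,y,z)))
```

```text
[0.58652705 0.07936078 0.14691504] 0.06983915269865913 [0.18393594 0.21684918 1.21493616] 15.2667
[178, 179, 179, 179, 179, 179, 178, 150, 158, 160, 162, 161, 152, 117, 112, 121, 142, 127, 136, 136, 152, 157, 160, 161, 160, 138, 110, 75, 59, 59, 58, 57, 56, 56, 57, 56, 56, 56, 54, 54, 53, 53, 53, 54, 54, 54, 54, 54, 55, 55, 54, 54, 54, 54]
[{'point': [327.0, 266.3], 'score': 0.64}]
0 0 [318.70411416 179.24959876]
0 0.028 [318.29053344 169.7177747 ]
-0.011 0.059 [317.54176924 182.46360525]
```

Run:
```python
from fit import *
b=get_image("side")
for px,z in(((258,160),.3),((258,160),.2),((262,215),.1),((245,150),.3)): print(px,z,onz(b,px,z))
t=hv(0,-.195,0);t[2]=.43;print(t,tool(t,105.37)); t[2]=.32;print(tool(t))
```

```text
(258, 160) 0.3 [ 0.6880227  -0.13589875  0.3       ]
(258, 160) 0.2 [ 0.66635131 -0.30423809  0.2       ]
(262, 215) 0.1 [ 0.69444588 -0.09558032  0.1       ]
(245, 150) 0.3 [ 0.71981032 -0.21317742  0.3       ]
[ 0.62909376 -0.07762328  0.43      ] (array([-162.8,   -0.6, -283.2]), 'heading', np.float64(105.39), 'turn', np.float64(0.023908162863648386))
(array([-162.8,   -0.7, -173.2]), 'heading', np.float64(105.39), 'turn', None)
```

Request:
apply_moves(
  deltas=[70,0,0,-40,0,70,0,0,-80,0,0,0,0,-120,0,0,0,0,-160,0,0,0,-5,-200,0,0,0,-10,-240,0,0,0,-20,-283,0,0,-20,-20,-283,0,0,-60,-20,-283,0,0,-100,-20,-283,0,0,-140,-20,-283,0,0,-163,-20,-283,0],
)

```text
clock: 16.37
position: [0.611, -0.0868, 0.4292]
ee_rot: [0.001, 0.607, 0.795, -0.001]
contact_force: [0.4, 0.3, -0.4]
width: 0.0002
gripper_force: 0.0
```

Request:
apply_moves(
  deltas=[0,0,0,20,0,0,0,0,55,0,0,0,0,90,0,0,0,0,110,0,0,0,0,110,0],
)

```text
clock: 16.78
position: [0.6077, -0.0825, 0.3141]
ee_rot: [-0.005, 0.606, 0.795, -0.002]
contact_force: [-0.8, 0.0, -1.2]
width: -0.0003
gripper_force: 0.0
```

Run:
```python
from fit import *
s=get_state();print(s["position"],s["width"],s["contact_force"],s["clock"])
p=np.array(s["position"])-V;print("h",p@U,"x",p@XL,"v",p[2])
b=get_image("side");a=get_image("scene")
for i in(a,b):
  print([(q,[(np.round(r["point"],1),round(r["score"],2)) for r in place_of(q,i)[:2]]) for q in("lid_handle","lid_hinge")])
  for th in(1.9,2.0,2.1,2.2): print(th,proj(i,V+LM@lidpt(th,.133,.022)))
# path: lid angle -> TCP (h,v), tip 17 mm below
for th in np.arange(2.0,-.01,-.2):
    q=lidpt(th,.1,.004);c,k=np.cos(np.radians(25)),np.sin(np.radians(25));print(round(th,2),"h %.0f v %.0f"%(1e3*(q[1]*c+q[2]*k),1e3*(-q[1]*k+q[2]*c)), "handle h %.0f v %.0f"%tuple(1e3*t for t in((lambda r:(r[1]*c+r[2]*k,-r[1]*k+r[2]*c))(lidpt(th,.133,.026)))))
```

```text
[ 0.60774094 -0.08250918  0.31408007] -0.0003189492444648937 [-0.83279289  0.01388488 -1.20862383] 16.7833
h -0.19405054245973483 x -0.02188408362149567 v 0.21248006808284706
[('lid_handle', []), ('lid_hinge', [(array([316.6, 174. ]), 0.97), (array([277.2, 200.5]), 0.54)])]
1.9 [322.19073052 136.66112529]
2.0 [326.06275374 137.49304086]
2.1 [329.87920075 138.70807968]
2.2 [333.59606293 140.29420306]
[('lid_handle', [(array([287.2, 157.5]), 0.77)]), ('lid_hinge', [(array([289.2, 199.5]), 0.6)])]
1.9 [287.82270527 162.98559845]
2.0 [285.76127982 161.42852467]
2.1 [283.77739102 160.29652534]
2.2 [281.89149769 159.59166121]
2.0 h -130 v 209 handle h -152 v 242
1.8 h -110 v 208 handle h -125 v 245
1.6 h -91 v 203 handle h -98 v 242
1.4 h -73 v 194 handle h -72 v 233
1.2 h -57 v 181 handle h -49 v 220
1.0 h -44 v 166 handle h -28 v 202
0.8 h -35 v 149 handle h -12 v 181
0.6 h -29 v 130 handle h 0 v 157
0.4 h -27 v 110 handle h 7 v 130
0.2 h -29 v 90 handle h 9 v 103
0.0 h -34 v 71 handle h 5 v 77
```

Request:
apply_moves(
  deltas=[0,20,0,0,0,0,35,0,0,0,0,48,0,0,0,0,60,0,0,0,0,72,0,0,0,0,84,0,0,0,0,96,0,0,0,0,108,0,0,0,0,120,0,0,0,0,134,0,0,0],
)

```text
clock: 17.92
position: [0.5744, 0.0469, 0.3192]
ee_rot: [0.0, 0.606, 0.795, -0.001]
contact_force: [1.3, -3.1, -2.7]
width: -0.0002
gripper_force: 1.5
```

Run:
```python
from fit import *
s=get_state();p=np.array(s["position"])-V;print("h",p@U,"x",p@XL,"v",p[2],s["contact_force"],s["clock"])
b=get_image("side");a=get_image("scene")
for i in(a,b):
  print([(q,[(np.round(r["point"],1),round(r["score"],2)) for r in place_of(q,i)[:2]]) for q in("lid_handle",)])
  for th in(.8,1.0,1.2,1.4,2.0): print(th,proj(i,V+LM@lidpt(th,.133,.022)))
```

```text
h -0.06045115568749329 x -0.019735268984868493 v 0.21761941685192485 [ 1.25526003 -3.11890821 -2.69797258] 17.9167
[('lid_handle', [(array([292.8, 140.2]), 0.59), (array([304. , 193.2]), 0.53)])]
0.8 [287.53423632 151.48177827]
1.0 [291.72191497 146.0016028 ]
1.2 [297.11376284 141.54249742]
1.4 [303.51672428 138.32120324]
2.0 [326.06275374 137.49304086]
[('lid_handle', [(array([301.9, 181.4]), 0.7)])]
0.8 [308.44145696 201.4275402 ]
1.0 [305.74459499 192.7127698 ]
1.2 [302.35386466 184.30642973]
1.4 [298.44907261 176.64155561]
2.0 [285.76127982 161.42852467]
```

Request:
apply_moves(
  deltas=[0,4,0,15,0,0,7,0,30,0,0,10,0,45,0,0,13,0,60,0,0,16,0,75,0,0,18,0,90,0,0,20,0,102,0,0,20,0,112,0,0,20,0,120,0],
)

```text
clock: 18.87
position: [0.5698, 0.0652, 0.1993]
ee_rot: [0.0, 0.606, 0.795, 0.0]
contact_force: [0.3, -0.6, 1.8]
width: 0.0001
gripper_force: 0.7
```

Request:
apply_moves(
  deltas=[0,0,0,4,0,0,0,0,8,0,0,0,0,8,0],
)

```text
clock: 19.12
position: [0.5696, 0.0653, 0.1949]
ee_rot: [0.001, 0.606, 0.795, 0.0]
contact_force: [-4.8, -0.6, 13.0]
width: 0.0003
gripper_force: 6.2
```

Request:
apply_moves(
  deltas=[0,0,0,2,0,0,0,0,2,0],
)

```text
clock: 19.28
position: [0.5696, 0.0652, 0.1947]
ee_rot: [0.002, 0.606, 0.795, 0.001]
contact_force: [-7.0, 0.1, 21.6]
width: 0.0001
gripper_force: 10.2
```

Run:
```python
from fit import *
s=get_state();p=np.array(s["position"])-V;print("h",p@U,"x",p@XL,"v",p[2],s["contact_force"],s["clock"])
b=get_image("side");a=get_image("scene");w=get_image("wrist")
for i in(a,b,w):
  print([(q,[(np.round(r["point"],1),round(r["score"],2)) for r in place_of(q,i)[:2]]) for q in("lid_handle","gate_knob")])
  for th in(0,.05,.1,.2): print(th,proj(i,V+LM@lidpt(th,.133,.022)),proj(i,lk(-.0648,0,.022)))
```

```text
h -0.041502686927810686 x -0.019468184121079986 v 0.0930871244904716 [-6.9915655   0.07951222 21.61309501] 19.2833
[('lid_handle', [(array([283.3, 179. ]), 0.89), (array([283.4, 221.3]), 0.52)]), ('gate_knob', [(array([276.6, 202.1]), 0.5)])]
0 [284.60467026 178.49057895] [276.64542959 199.12370688]
0.05 [284.13340157 176.76035187] [276.64542959 199.12370688]
0.1 [283.74589557 175.01689084] [276.64542959 199.12370688]
0.2 [283.22729198 171.50587793] [276.64542959 199.12370688]
[('lid_handle', [(array([310.6, 228.4]), 0.71)]), ('gate_knob', [(array([330.1, 236.4]), 0.57)])]
0 [310.41961112 230.79338709] [328.48829121 237.68952471]
0.05 [310.71820349 229.48184287] [328.48829121 237.68952471]
0.1 [310.96401851 228.08063785] [328.48829121 237.68952471]
0.2 [311.29203726 225.02197031] [328.48829121 237.68952471]
[('lid_handle', [(array([356. , 167.3]), 0.76)]), ('gate_knob', [(array([248.9, 139. ]), 0.95), (array([353.9, 161.9]), 0.53)])]
0 [359.07541112 168.31208792] [247.89772796 139.22895598]
0.05 [360.93227412 168.18033018] [247.89772796 139.22895598]
0.1 [362.96288619 168.80581086] [247.89772796 139.22895598]
0.2 [367.62627109 172.80982584] [247.89772796 139.22895598]
```

Run:
```python
from fit import *
t=lk(-.068,0,.022);t[2]=.26;print(t,tool(t,np.degrees(YAW)-90),get_state()["qpos"])
```

```text
[0.50936815 0.10133841 0.26      ] (array([ 50.7, -48.3, -65.5]), 'heading', np.float64(105.39), 'turn', np.float64(90.01510047279598)) [-6.94987881e-03  3.06167866e-01  1.59840144e+00 -6.69230040e-04
  1.23337661e+00 -2.75299375e-01]
```

Request:
apply_moves(
  deltas=[0,0,0,-25,0,0,0,0,-60,0,0,10,-10,-70,7,0,25,-25,-70,14,0,40,-40,-70,21,50,51,-48,-70,28,50,51,-48,-70,35,50,51,-48,-70,42,50,51,-48,-70,49,50,51,-48,-70,56,50,51,-48,-70,63,50,51,-48,-70,70],
)

```text
clock: 20.73
position: [0.5097, 0.1021, 0.26]
ee_rot: [-0.0, 0.954, 0.301, 0.0]
contact_force: [-1.2, -0.2, 0.6]
width: 0.0496
gripper_force: 0.0
```

Request:
apply_moves(
  deltas=[50,0,0,0,7,50,0,0,0,14,50,0,0,0,20,50,0,0,0,20,50,0,0,0,20],
)

```text
clock: 21.15
position: [0.5097, 0.102, 0.2599]
ee_rot: [-0.0, 0.991, 0.135, 0.0]
contact_force: [-1.0, 0.7, -0.2]
width: 0.0499
gripper_force: 0.0
```

Run:
```python
from fit import *
s=get_state();print(s["position"],s["qpos"],s["clock"],s["width"])
w=get_image("wrist");f=w["frame"].astype(int)
m=((f[:,:,0]>110)&(f[:,:,1]<60)&(f[:,:,2]<60)).astype(np.uint8);n,l,st,c=cv2.connectedComponentsWithStats(m);print(st[1:],c[1:])
print([place_of(q,w)[:2] for q in("gate_knob","lid_handle")],proj(w,lk(-.0648,0,.022)),proj(w,V+LM@lidpt(0,.133,.022)))
t=lk(-.068,0,.022);t[2]=.13;print(tool(t,np.degrees(YAW)-90))
```

```text
[0.50973135 0.10200182 0.25991153] [6.34585153e-02 1.85831642e-01 1.59845182e+00 2.10308632e-04
 1.35706532e+00 1.36297636e+00] 21.15 0.04990979895090762
[[607 128   7   3  17]
 [619 134  21   6  27]
 [599 143   6   4  15]
 [610 144   3   1   3]
 [614 145   2   1   2]
 [617 146   3   1   3]
 [621 147   3   1   3]
 [606 149   2   1   2]
 [625 148   2   1   2]
 [610 150   3   1   3]
 [614 151   3   1   3]
 [618 152   3   1   3]
 [622 153   5   2   5]
 [629 155  11   3  11]
 [307 172  25  30 619]] [[609.70588235 129.17647059]
 [628.92592593 136.40740741]
 [600.86666667 144.86666667]
 [611.         144.        ]
 [614.5        145.        ]
 [618.         146.        ]
 [622.         147.        ]
 [606.5        149.        ]
 [625.5        148.        ]
 [611.         150.        ]
 [615.         151.        ]
 [619.         152.        ]
 [624.         153.4       ]
 [634.         155.90909091]
 [318.89983845 186.62681745]]
[[{'point': [321.0, 183.9], 'score': 0.75}], [{'point': [326.0, 116.5], 'score': 0.62}]] [320.58043568 184.77835933] [330.09007964 113.84776692]
(array([ -0.5,   0.6, 129.8]), 'heading', np.float64(15.49), 'turn', np.float64(0.11621814293579291))
```

Request:
apply_moves(
  deltas=[50,0,0.5,30,0,50,0,0.5,60,0,50,0,0.5,90,0,50,0,0.5,115,0,50,0,0.5,130,0,50,0,0.5,130,0,15,0,0.5,130,0,15,0,0.5,130,0,15,0,0.5,130,0,15,0,0.5,130,0,15,0,0.5,130,0],
  squeeze=40,
)

```text
clock: 22.22
position: [0.51, 0.1039, 0.1312]
ee_rot: [-0.002, 0.991, 0.134, 0.001]
contact_force: [-0.8, 6.7, -0.7]
width: 0.0226
gripper_force: 39.4
```

Request:
apply_moves(
  deltas=[15,-5,-1.5,0,0,15,-12,-1.5,0,0,15,-20,-1.5,0,0,15,-28,-1.5,0,0,15,-36,-1.5,0,0,15,-44,-1.5,0,0,15,-52,-1.5,0,0,15,-60,-1.5,0,0,15,-66,-1.5,0,0,15,-66,-1.5,0,0,15,-66,-1.5,0,0,15,-66,-1.5,0,0],
)

```text
clock: 23.22
position: [0.4447, 0.0854, 0.131]
ee_rot: [-0.0, 0.991, 0.134, -0.0]
contact_force: [-2.8, 3.6, 10.8]
width: 0.0222
gripper_force: 40.9
```

Run:
```python
from fit import *
s=get_state();print(s["position"],s["width"],s["contact_force"],s["gripper_force"],s["clock"])
for n in("side","scene","wrist"):
  i=get_image(n)
  print(n,[(q,[(np.round(r["point"],1),round(r["score"],2)) for r in place_of(q,i)[:2]]) for q in("heatsink","gate_knob","lid_handle")])
  for y in(-.055,.05,.119): print(y,proj(i,lk(0,y,0)))
  print(proj(i,lk(-.0648-.066,0,.022)),proj(i,V+LM@lidpt(0,.133,.022)))
```

```text
[0.44467287 0.08543498 0.1310456 ] 0.022205093583105337 [-2.79986035  3.55572463 10.77085689] 40.94972848892212 23.2167
side [('heatsink', [(array([313.2, 254.5]), 0.61)]), ('gate_knob', [(array([348. , 231.3]), 0.4)]), ('lid_handle', [(array([312.1, 226.6]), 0.92)])]
-0.055 [301.85230832 233.19459025]
0.05 [317.01222732 261.02900203]
0.119 [327.48091503 280.25006542]
[345.28290697 230.87881015] [310.41961112 230.79338709]
scene [('heatsink', []), ('gate_knob', [(array([269.5, 210. ]), 0.62)]), ('lid_handle', [(array([282.5, 179.3]), 0.63)])]
-0.055 [298.63853881 193.02076198]
0.05 [274.56861727 200.22576726]
0.119 [259.5016965 204.7358461]
[269.26134163 207.41131715] [284.60467026 178.49057895]
wrist [('heatsink', [(array([332.3,  16.2]), 0.74)]), ('gate_knob', [(array([324.3, 261.3]), 0.82)]), ('lid_handle', [])]
-0.055 [493.00279365 -68.21345638]
0.05 [249.04709771 -23.63948156]
0.119 [151.64574608  -5.84294938]
[322.84857483 257.46442802] [ 357.36909888 -191.67746874]
```

```bash
cat > chk.py <<'E'
from fit import *
i=get_image("side");o=cv2.imread("pics/side0.png")[:,:,::-1];print(get_state()["clock"])
for y in np.arange(.01,.18,.01):
    r=[]
    for x in(-.015,0,.015):
        a,b=[int(round(t)) for t in proj(i,lk(x,y,.02))];r+=[int(i["frame"][b,a].mean()),int(o[b,a].mean()),"|"]
    print(round(y,2),(a,b),*r)
print([(q,[(np.round(r["point"],1),round(r["score"],2)) for r in place_of(q,i)[:2]],[(np.round(r["point"],1),round(r["score"],2)) for r in find_in(q,i)[:2]]) for q in("heatsink","gate_knob")])
E
python3 chk.py
```

```text
23.8667
0.01 (308, 249) 188 178 | 188 178 | 188 155 |
0.02 (310, 252) 187 187 | 188 188 | 187 188 |
0.03 (311, 255) 223 221 | 228 226 | 227 226 |
0.04 (313, 258) 206 205 | 199 197 | 244 244 |
0.05 (314, 260) 180 180 | 180 178 | 244 244 |
0.06 (316, 263) 215 213 | 212 212 | 244 243 |
0.07 (317, 266) 165 190 | 170 192 | 167 167 |
0.08 (319, 269) 123 190 | 206 225 | 135 135 |
0.09 (321, 272) 125 190 | 236 238 | 132 130 |
0.1 (322, 274) 126 190 | 244 243 | 134 133 |
0.11 (324, 277) 123 190 | 244 243 | 126 126 |
0.12 (325, 280) 123 191 | 244 243 | 131 131 |
0.13 (327, 283) 123 191 | 239 239 | 132 131 |
0.14 (328, 286) 126 188 | 206 206 | 133 133 |
0.15 (330, 289) 234 236 | 132 131 | 136 134 |
0.16 (332, 292) 244 243 | 129 128 | 134 134 |
0.17 (333, 295) 244 244 | 133 135 | 135 134 |
[('heatsink', [], []), ('gate_knob', [(array([273.5, 207.2]), 0.55), (array([347.2, 229.3]), 0.39)], [(array([336.6, 232.1]), 0.69)])]
```

Run:
```python
from fit import *
i=get_image("side");o=cv2.imread("pics/side0.png")[:,:,::-1].astype(int);d=o.mean(2)-i["frame"].astype(int).mean(2)
m=np.zeros(d.shape,np.uint8);m[235:340,300:390]=(d[235:340,300:390]>35)
n,l,st,c=cv2.connectedComponentsWithStats(m)
for k in range(1,n):
    if st[k,4]>15: print(st[k],c[k])
for yc in(.05,.08,.115):
    P=np.array([proj(i,lk(x,yc+y,z)) for x in(-.025,.025) for y in(-.05,.05) for z in(0,.028)]);print(yc,P.min(0),P.max(0),P.mean(0))
```

```text
[300 235  17  11  86] [305.44186047 237.79069767]
[322 261  24  30 229] [333.85152838 273.75982533]
[300 269   5  10  21] [301.47619048 273.42857143]
0.05 [302.90978629 241.13850341] [333.73602479 277.96786289] [318.15064736 259.5059912 ]
0.08 [307.26288945 249.19225098] [338.49712055 286.57673526] [322.70539112 267.83799282]
0.115 [312.43728968 258.76570507] [344.15975189 296.81549791] [328.12110216 277.7449833 ]
```

The dark area in the box matches the heat sink at about y = 0.115. Pushing the gate home.

Request:
apply_moves(
  deltas=[15,8,0,0,0,15,16,0,0,0,15,24,0,0,0,15,32,0,0,0,15,40,0,0,0,15,48,0,0,0,15,56,0,0,0,15,62,0,0,0,15,66,0,0,0,15,68,0,0,0,15,68,0,0,0],
)

```text
clock: 25.03
position: [0.5101, 0.104, 0.131]
ee_rot: [-0.001, 0.991, 0.134, -0.001]
contact_force: [-2.9, 5.6, 9.2]
width: 0.0221
gripper_force: 41.0
```

Request:
apply_moves(
  deltas=[15,2,0,0,0,15,3,0,0,0],
)

```text
clock: 25.2
position: [0.5102, 0.104, 0.131]
ee_rot: [-0.0, 0.991, 0.134, -0.004]
contact_force: [-10.4, 1.9, 14.8]
width: 0.0225
gripper_force: 41.3
```

Request:
apply_moves(
  deltas=[15,-2,0,0,0,40,-2,0,0,0,50,-2,0,0,0,50,-2,0,0,0,50,-2,0,-30,0,50,-2,0,-70,0,50,-2,0,-110,0,50,-2,0,-130,0,50,-2,0,-130,0,50,-2,0,-130,0],
)

```text
clock: 26.03
position: [0.5128, 0.1032, 0.2607]
ee_rot: [0.001, 0.991, 0.134, 0.001]
contact_force: [-0.4, -0.9, -0.2]
width: 0.05
gripper_force: 0.0
```

Run:
```python
from fit import *
s=get_state();print(s["position"],s["contact_force"],s["clock"])
w=get_image("wrist");f=w["frame"].astype(int)
m=((f[:,:,0]>110)&(f[:,:,1]<60)&(f[:,:,2]<60)).astype(np.uint8);n,l,st,c=cv2.connectedComponentsWithStats(m)
k=1+np.argmax(st[1:,4]);print(st[k],c[k])
for d in(0,.006,.012):print(d,proj(w,lk(-.0648-d,0,.022)))
print(place_of("gate_knob",w)[:1],place_of("lid_handle",w)[:1],[proj(w,V+LM@lidpt(t,.133,.022)) for t in(0,.1)])
for n in("side","scene"):
  i=get_image(n);print(n,[(q,[(np.round(r["point"],1),round(r["score"],2)) for r in place_of(q,i)[:1]]) for q in("gate_knob","lid_handle","led_module","hex_keys")])
  print(proj(i,V+LM@lidpt(0,.133,.022)),proj(i,V+LM@lidpt(.1,.133,.022)))
```

```text
[0.51276469 0.10323545 0.26073087] [-0.39605657 -0.87781106 -0.19736446] 26.0333
[308 176  24  29 626] [319.29552716 190.46964856]
0 [320.75745195 188.26337387]
0.006 [320.75338663 194.62108748]
0.012 [320.74937548 200.89409406]
[{'point': [319.6, 188.7], 'score': 0.83}] [{'point': [327.4, 122.6], 'score': 0.86}] [array([330.11019374, 118.97742402]), array([325.99462486, 120.70471187])]
side [('gate_knob', [(array([325.5, 237.8]), 0.38)]), ('lid_handle', [(array([311.2, 227.8]), 0.81)]), ('led_module', [(array([331.7, 218.6]), 0.74)]), ('hex_keys', [(array([274.2, 206.2]), 0.58)])]
[310.41961112 230.79338709] [310.96401851 228.08063785]
scene [('gate_knob', [(array([277. , 201.4]), 0.37)]), ('lid_handle', [(array([281.3, 180.9]), 0.73)]), ('led_module', [(array([318.4, 259.1]), 0.67)]), ('hex_keys', [(array([381.1, 245. ]), 0.57)])]
[284.60467026 178.49057895] [283.74589557 175.01689084]
```

```bash
python3 -c "
from rig import *
print(sign_off())"
```

```text
the job is handed in; nothing more can be done
None
```

I handed the job in at about 26 s on the robot's clock. From the camera and force readings, the heat sink lies in the clean box against the stop, the gate is home to within about 1 mm, the lid is shut and the bystanders show no visible shift. The hand-in call returned no verdict.

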